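Find the rocking corner of a levelling plate and prop it with its shim

TASK

One corner of the aluminium plate rocks: press down on its corners, at the blue dots, until you find the one that gives way. Press only that corner's yellow shim flap down flat, leaving the other flaps standing, then press down on the same corner again, somewhat harder than it took to make it give way, and finish the program there, still holding that push with the fingers, to show that it no longer rocks. Do not pick up or push away anything; leave the things lying around where they are.

Things in the scene. Friction and masses are not known exactly. Their poses are not given: they have to be found in the camera images.
- base: fixed dark steel base slab, 172 x 232 mm and 4 mm thick, standing on the bench; origin at the centre of its underside, x away from the robot and y to the left at yaw 0 (it stands turned by up to 0.35 rad). Grey stops (70 and 60 mm long, top at 40 mm) at the middle of each side keep the plate from sliding
- plate: aluminium plate, 150 x 140 x 10 mm, 1.4 to 2.3 kg, loose on four hidden feet inside the base's stops; origin at the centre of its underside, 34 mm above the bench (top at 44), axes as the base. One foot, under any corner, is short: that corner alone gives way about 5 mm under 2 to 4 N and comes back when let go; the others stand firm. It looks the same whichever it is
- corner_0 (a point): centre of the blue dot (16 mm across) on the plate's top at its far left corner, at x +60, y +55 mm from the plate's centre: the place to press; 44 mm above the bench
- corner_1 (a point): centre of the blue dot (16 mm across) on the plate's top at its far right corner, at x +60, y -55 mm from the plate's centre: the place to press; 44 mm above the bench
- corner_2 (a point): centre of the blue dot (16 mm across) on the plate's top at its near right corner, at x -60, y -55 mm from the plate's centre: the place to press; 44 mm above the bench
- corner_3 (a point): centre of the blue dot (16 mm across) on the plate's top at its near left corner, at x -60, y +55 mm from the plate's centre: the place to press; 44 mm above the bench
- shim_0_tab (a point): point on top of the far left yellow shim flap (corner 0; 24 mm wide, 4 thick), 42 mm from its pivot, 13 from its free end. It sticks out to the base's +y side; pivot along base x at (+60, +60) mm, 9.4 mm high. Point 36 mm above the bench when up, 11 when flat, moving 10 mm outward; a fingertip straight down 5 mm outward of the raised point pushes it flat
- shim_1_tab (a point): point on top of the far right yellow shim flap (corner 1; 24 mm wide, 4 thick), 42 mm from its pivot, 13 from its free end. It sticks out to the base's -y side; pivot along base x at (+60, -60) mm, 9.4 mm high. Point 36 mm above the bench when up, 11 when flat, moving 10 mm outward; a fingertip straight down 5 mm outward of the raised point pushes it flat
- shim_2_tab (a point): point on top of the near right yellow shim flap (corner 2; 24 mm wide, 4 thick), 42 mm from its pivot, 13 from its free end. It sticks out to the base's -y side; pivot along base x at (-60, -60) mm, 9.4 mm high. Point 36 mm above the bench when up, 11 when flat, moving 10 mm outward; a fingertip straight down 5 mm outward of the raised point pushes it flat
- shim_3_tab (a point): point on top of the near left yellow shim flap (corner 3; 24 mm wide, 4 thick), 42 mm from its pivot, 13 from its free end. It sticks out to the base's +y side; pivot along base x at (-60, +60) mm, 9.4 mm high. Point 36 mm above the bench when up, 11 when flat, moving 10 mm outward; a fingertip straight down 5 mm outward of the raised point pushes it flat
- shim_0 (a joint): angle of that flap at corner 0, rad: about 0 to 0.05 = standing up, 0.65 = pressed flat (its stop). It needs about 5 to 6 N at the flap, has no spring and stays where it is left; flat, its cam stands under the plate's corner, 1 mm below the plate, and props it
- shim_1 (a joint): angle of that flap at corner 1, rad: about 0 to 0.05 = standing up, 0.65 = pressed flat (its stop). It needs about 5 to 6 N at the flap, has no spring and stays where it is left; flat, its cam stands under the plate's corner, 1 mm below the plate, and props it
- shim_2 (a joint): angle of that flap at corner 2, rad: about 0 to 0.05 = standing up, 0.65 = pressed flat (its stop). It needs about 5 to 6 N at the flap, has no spring and stays where it is left; flat, its cam stands under the plate's corner, 1 mm below the plate, and props it
- shim_3 (a joint): angle of that flap at corner 3, rad: about 0 to 0.05 = standing up, 0.65 = pressed flat (its stop). It needs about 5 to 6 N at the flap, has no spring and stays where it is left; flat, its cam stands under the plate's corner, 1 mm below the plate, and props it
- bench_timer: small white digital timer, 62 x 66 x 19 mm, right of the base; bystander, loose; origin at the centre of its underside
- screwdriver: screwdriver with orange handle, 160 mm long, lying left of the base; bystander, loose; origin at the centre of its underside
- note_pad: yellow note pad, 76 x 76 x 14 mm, right of the base; bystander, loose; origin at the centre of its underside
- usb_stick: red memory stick, 55 x 17 x 8 mm, left of the base; bystander, loose; origin at the centre of its underside
- bottle: small white bottle with orange cap, 56 mm across and 105 mm tall, at the right; bystander, loose; origin at the centre of its underside
- small_bottle: small brownish bottle with red cap, 46 mm across and 88 mm tall, behind the base; bystander, loose; origin at the centre of its underside

How it is judged:
By the outcome, as a careful person would: the job done as asked, in the order asked, and still so for the second after the job is handed in, while the arm keeps its last pose, push and grip.
It also fails if it takes over 54 s, if anything falls off the work surface, if the arm or the gripper's body presses on something with over 40 N, if the wrist force passes 120 N, or if a joint passes its speed limit or range.

ROBOT

A 6-joint arm with a two-finger parallel gripper is mounted at the origin on a cart in front of the work surface, level with it; the furniture and walls round the work are solid. World frame = base frame: x ahead of the robot, y to its left, z up, the work surface at z = 0. Lengths are in mm, angles in rad, forces in N, time in s.
With the tool pointing down it reaches from about 350 to 875 mm from the base axis. Payload 4.2 kg.
Tool frame: the origin (TCP) lies at the very end of the fingers, on their centre line; the grasp point (between the pads) lies 19 mm behind it; z points along the fingers, y is the line along which they close (so a half turn about z gives the same grasp; the last joint's range is limited). The gripper opens to 85 mm and grips with 20 to 120 N. Pads are 22 mm wide; open, the fingers measure 114 mm over their backs; the gripper's body (76 mm by 85 mm) begins 54 mm behind the grasp point. The pads swing forward as they close: fully open they stand 13 mm farther back than shut.
Start: joints at [1.415, 0.385, 0.008, 0, -1.194, -0.259], TCP at [251.846, 571.99, 231.312] pointing down, gripper open.
Joint ranges: [-3.14, 3.14], [-1.21, 2.06], [-1.07, 1.41], [-3.16, 2.05], [-2.99, -0.16], [-3.1, 3.1]. Speed limits (rad/s): [2.79, 2.79, 3.14, 3.14, 3.14, 3.14].

INTERFACE

Orientations are given as a unit quaternion [x, y, z, w].
In Python, from bench import arm, optics gives the robot as it stands. The module is installed in compiled form; this text tells all that it offers.
- The arm moves only by the tool step_arm, never from a script. Its argument "motion" is a list of rows, each an object with "dr": the turn, a rotation vector about the tool's x, y, z in units of 8 degrees (1.0 is 8 degrees), a list of three; "slide": the shift along the tool's x, y, z in mm, a list of three; "jaw": the finger opening in mm, from 0 to 85.4. A call has exactly 8 rows; each row is the pose to reach, as a shift and turn from the pose commanded when the call began, along the tool's axes at that moment; what a row does not reach only later rows make up. A row lasts 1/8 s, in which the tool goes at most 62.5 mm and 10.7 degrees, less where a joint would pass 70% of its speed; a pose out of reach is approached as far as the arm can. A call with a gripper value outside its range is refused whole. The fingers move at their own pace and stop on an object; the grip force is fixed at half the most. Time passes only in rows, so rows that repeat a pose let the fingers close, or fill a call up. It gives the time, the measured TCP pose, the force, the opening and the grip force at its end, in the units of the state.
- arm.read_state(): the state, without advancing time (a new reading comes with each control period).
- optics.get_image(name): name is "side" or "top"; returns the picture (384x512x3 uint8, blue, green, red); there is no depth.
- optics.camera_info(name): a dict with "camera_matrix" (3x3 intrinsics, pixels), "view" (4x4, takes a point from world to camera coordinates). Camera axes: x right, y up, looking along -z (the intrinsics and any distortion apply to the point x, -y, -z); pixel columns grow to the right and rows downward; lengths in mm; the calibration is good to about 2 mm. A picture is of the moment at which its call begins. camera_info takes no time and is no camera call.
- arm.job_done(): hands the job in; it is judged then, once.
The state is a dict: "clock": time; "joints": joint angles; "joint_vel": joint speeds; "joint_efforts": joint torques, N m; "position": TCP position; "ee_rot": TCP orientation; "contact_force": force on the tool from outside, world axes, zero at the start; "wrist_torque": the same for the moment, N m; "gripper_width": finger opening in mm; "grasp_force": force on a finger pad.
Only numpy, scipy, OpenCV 4.12 (cv2) and the standard library are available. Lean on these libraries where they do the work, as an engineer would, in place of code of your own. Each camera call takes 0.05 s, during which the arm holds its last target. There are 200 camera calls.

## Working session

There is one attempt and no reset: what is moved stays moved. The work goes in short steps, Python scripts to look and compute and a tool call to move; the robot and the scene stay as the last step left them, time stands still between calls to the robot, and variables do not carry over. Pictures are saved under pics/ and viewed, at most 10 in all, crops included, and the job is handed in when it is done.

Besides the shell and the picture viewer there is one more tool, called after "Request:" as name([rows], argument=value, ...), one row to a line, values as JSON. step_arm: Moves the arm, as the interface text tells. Its arguments: {"type":"object","properties":{"motion":{"type":"array","items":{"type":"object","properties":{"dr":{"type":"array","items":{"type":"number"}},"slide":{"type":"array","items":{"type":"number"}},"jaw":{"type":"number"}}}}},"required":["motion"]}

```bash
mkdir -p pics; python3 - <<'E'
from bench import arm,optics
import cv2
for n in("top","side"):
    cv2.imwrite(f"pics/{n}0.png",optics.get_image(n)); i=optics.camera_info(n); print(n,i)
s=arm.read_state(); print(s)
E
```

```text
top {'camera_matrix': array([[370.72181194,   0.        , 258.68950969],
       [  0.        , 370.72181194, 196.3041686 ],
       [  0.        ,   0.        ,   1.        ]]), 'view': array([[-2.69610330e-02, -9.99634608e-01,  1.93750726e-03,
         1.44891025e+02],
       [ 9.95775362e-01, -2.66866556e-02,  8.78592643e-02,
        -6.12578229e+02],
       [-8.77754556e-02,  4.29809852e-03,  9.96131013e-01,
        -1.27250018e+03],
       [ 0.00000000e+00,  0.00000000e+00,  0.00000000e+00,
         1.00000000e+00]])}
side {'camera_matrix': array([[393.0908094 ,   0.        , 258.60906298],
       [  0.        , 393.0908094 , 190.8042584 ],
       [  0.        ,   0.        ,   1.        ]]), 'view': array([[-9.95517994e-01, -9.43114107e-02, -7.02001842e-03,
         5.99734093e+02],
       [ 5.69668321e-02, -6.57259877e-01,  7.51507973e-01,
         1.02570400e+01],
       [-7.54897536e-02,  7.47739802e-01,  6.59686657e-01,
        -1.55635213e+03],
       [ 0.00000000e+00,  0.00000000e+00,  0.00000000e+00,
         1.00000000e+00]])}
{'clock': 0.1, 'joints': array([ 1.41460211e+00,  3.85500984e-01,  6.74704290e-03, -4.71154972e-04,
       -1.19400123e+00, -2.58619898e-01]), 'joint_vel': array([ 0.00023812, -0.00311814,  0.00279036,  0.00201703, -0.00082865,
        0.00119846]), 'joint_efforts': array([-7.29216517e-04, -3.93321705e+01,  1.88928151e+01,  4.19793606e+00,
       -2.62732741e-03,  1.24106890e-06]), 'position': array([251.63888353, 571.52256693, 230.30669095]), 'ee_rot': array([ 9.78549761e-01, -2.06008152e-01, -1.68542232e-04,  9.89347365e-04]), 'contact_force': array([-0.75940629, -0.28034879, -0.10348734]), 'wrist_torque': array([0.02008963, 0.02528824, 0.00740199]), 'grasp_force': 0.0, 'gripper_width': 85.51534635436825}
```

View pics/top0.png

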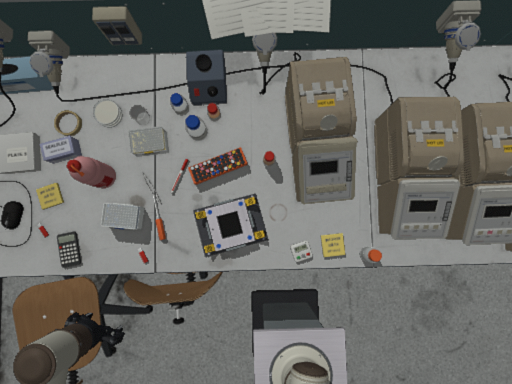

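View pics/side0.png

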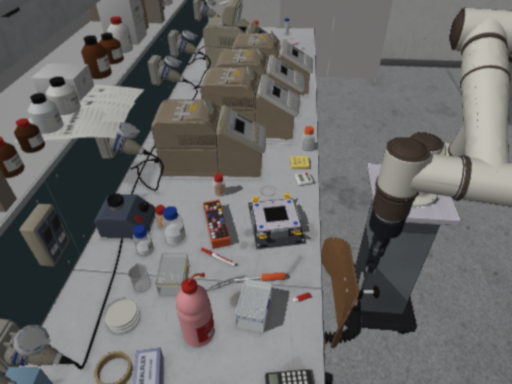

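The top view shows the plate near (231,224) with blue corner dots and yellow flaps. The side view shows it near (276,220). I'll enlarge both.

```bash
python3 - <<'E'
import cv2,numpy as np
a=cv2.imread("pics/top0.png")[180:270,180:280]; b=cv2.imread("pics/side0.png")[185:260,230:325]
cv2.imwrite("pics/ca.png",cv2.resize(a,None,fx=6,fy=6,interpolation=cv2.INTER_CUBIC))
cv2.imwrite("pics/cb.png",cv2.resize(b,None,fx=7,fy=7,interpolation=cv2.INTER_CUBIC))
E
```

```text
(no output)
```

View pics/ca.png

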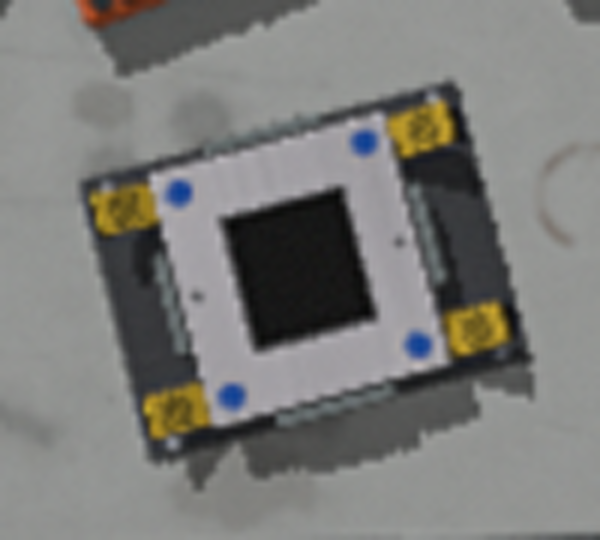

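View pics/cb.png

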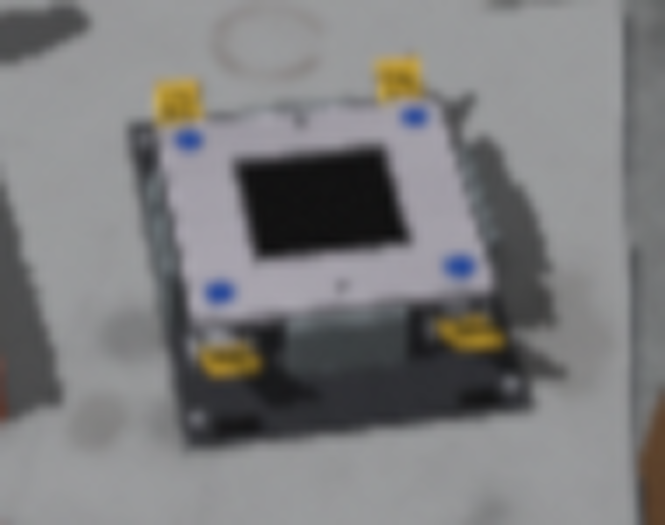

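Top crop: dots at c0 (178,193), c1 (364,142), c2 (418,345), c3 (231,396). Side crop: c0 (219,292), c1 (188,140), c2 (414,117), c3 (459,266). I'll fit the pose from both views.

```bash
cat > h.py <<'E'
import numpy as np
from bench import arm,optics
from scipy.optimize import least_squares
from scipy.spatial.transform import Rotation as R
INF={n:optics.camera_info(n) for n in("top","side")}
def proj(n,P):
    i=INF[n]; p=np.c_[P,np.ones(len(P))]@np.array(i['view']).T
    k=i['camera_matrix']; return np.c_[k[0,0]*p[:,0]/-p[:,2]+k[0,2], -k[1,1]*p[:,1]/-p[:,2]+k[1,2]]
L=np.array([[60,55],[60,-55],[-60,-55],[-60,55]],float)
def pts(q,l=L,z=44):
    c,s=np.cos(q[2]),np.sin(q[2]); l=np.asarray(l,float)
    return np.c_[q[0]+c*l[:,0]-s*l[:,1],q[1]+s*l[:,0]+c*l[:,1],np.full(len(l),z)]
E
python3 - <<'E'
from h import *
t=(np.array([[178,193],[364,142],[418,345],[231,396]])+.5)/6-.5+[180,180]
s=(np.array([[219,292],[188,140],[414,117],[459,266]])+.5)/7-.5+[230,185]
for w in((1,0),(0,1),(1,1)):
    f=lambda q:np.r_[w[0]*(proj("top",pts(q))-t).ravel(),w[1]*(proj("side",pts(q))-s).ravel()]
    r=least_squares(f,[520,60,.2]); print(r.x.round(3),r.fun.round(2))
q=r.x
print(pts(q).round(1)); T=[[60,107],[60,-107],[-60,-107],[-60,107]]
print(pts(q,T).round(1))
st=arm.read_state(); print(R.from_quat(st['ee_rot']).as_matrix().round(4))
E
```

```text
[5.20793e+02 2.32288e+02 2.39000e-01] [ 0.06 -0.05 -0.09  0.08 -0.03 -0.02  0.06 -0.01 -0.    0.   -0.   -0.
  0.   -0.    0.   -0.  ]
[5.20757e+02 2.32573e+02 2.38000e-01] [-0.   -0.   -0.    0.   -0.    0.   -0.   -0.   -0.05  0.07 -0.07 -0.01
  0.09 -0.1   0.03  0.01]
[5.20778e+02 2.32379e+02 2.38000e-01] [ 0.04 -0.06 -0.1   0.09 -0.07 -0.    0.02 -0.01 -0.04  0.04 -0.08 -0.04
  0.08 -0.14  0.03 -0.04]
[[566.1 300.   44. ]
 [592.1 193.1  44. ]
 [475.5 164.8  44. ]
 [449.5 271.7  44. ]]
[[553.8 350.5  44. ]
 [604.3 142.6  44. ]
 [487.7 114.2  44. ]
 [437.2 322.2  44. ]]
[[ 9.151e-01 -4.032e-01 -7.000e-04]
 [-4.032e-01 -9.151e-01 -1.900e-03]
 [ 1.000e-04  2.000e-03 -1.000e+00]]
```

Request:
step_arm([
  {"slide": [302, 195, 140], "dr": [0, 0, -4.67], "jaw": 0},
  {"slide": [302, 195, 140], "dr": [0, 0, -4.67], "jaw": 0},
  {"slide": [302, 195, 140], "dr": [0, 0, -4.67], "jaw": 0},
  {"slide": [302, 195, 140], "dr": [0, 0, -4.67], "jaw": 0},
  {"slide": [302, 195, 140], "dr": [0, 0, -4.67], "jaw": 0},
  {"slide": [302, 195, 140], "dr": [0, 0, -4.67], "jaw": 0},
  {"slide": [302, 195, 140], "dr": [0, 0, -4.67], "jaw": 0},
  {"slide": [302, 195, 140], "dr": [0, 0, -4.67], "jaw": 0},
])

```text
clock: 1.1
position: [449.9, 271.3, 91.0]
ee_rot: [0.993, 0.118, -0.0, 0.0]
contact_force: [-0.2, -0.5, 0.1]
gripper_width: 0.0
grasp_force: 0.0
```

Request:
step_arm([
  {"slide": [0, 0, 20]},
  {"slide": [0, 0, 38]},
  {"slide": [0, 0, 42]},
  {"slide": [0, 0, 43]},
  {"slide": [0, 0, 44]},
  {"slide": [0, 0, 45]},
  {"slide": [0, 0, 46]},
  {"slide": [0, 0, 47]},
])

```text
$.motion[0]: bad value
```

Request:
step_arm([
  {"slide": [0, 0, 0.3]},
  {"slide": [0, 0, 0.6]},
  {"slide": [0, 0, 0.9]},
  {"slide": [0, 0, 1.2]},
  {"slide": [0, 0, 1.5]},
  {"slide": [0, 0, 1.8]},
  {"slide": [0, 0, 2.0]},
  {"slide": [0, 0, 2.0]},
])

```text
$.motion[0]: bad value
```

Rows need all three fields.

Request:
step_arm([
  {"slide": [0, 0, 20], "dr": [0, 0, 0], "jaw": 0},
  {"slide": [0, 0, 38], "dr": [0, 0, 0], "jaw": 0},
  {"slide": [0, 0, 42], "dr": [0, 0, 0], "jaw": 0},
  {"slide": [0, 0, 43], "dr": [0, 0, 0], "jaw": 0},
  {"slide": [0, 0, 44], "dr": [0, 0, 0], "jaw": 0},
  {"slide": [0, 0, 45], "dr": [0, 0, 0], "jaw": 0},
  {"slide": [0, 0, 46], "dr": [0, 0, 0], "jaw": 0},
  {"slide": [0, 0, 47], "dr": [0, 0, 0], "jaw": 0},
])

```text
clock: 2.1
position: [449.7, 271.8, 44.4]
ee_rot: [0.993, 0.118, 0.0, -0.0]
contact_force: [0.3, 1.0, 0.5]
gripper_width: 0.1
grasp_force: 0.0
```

Request:
step_arm([
  {"slide": [0, 0, 0.5], "dr": [0, 0, 0], "jaw": 0},
  {"slide": [0, 0, 1], "dr": [0, 0, 0], "jaw": 0},
  {"slide": [0, 0, 1.5], "dr": [0, 0, 0], "jaw": 0},
  {"slide": [0, 0, 2], "dr": [0, 0, 0], "jaw": 0},
  {"slide": [0, 0, 2.5], "dr": [0, 0, 0], "jaw": 0},
  {"slide": [0, 0, 3], "dr": [0, 0, 0], "jaw": 0},
  {"slide": [0, 0, 3], "dr": [0, 0, 0], "jaw": 0},
  {"slide": [0, 0, 3], "dr": [0, 0, 0], "jaw": 0},
])

```text
clock: 3.1
position: [449.6, 271.9, 41.3]
ee_rot: [0.993, 0.118, 0.0, -0.0]
contact_force: [-0.6, -0.0, 1.7]
gripper_width: 0.5
grasp_force: 1.0
```

Request:
step_arm([
  {"slide": [0, 0, 0.5], "dr": [0, 0, 0], "jaw": 0},
  {"slide": [0, 0, 1], "dr": [0, 0, 0], "jaw": 0},
  {"slide": [0, 0, 1.5], "dr": [0, 0, 0], "jaw": 0},
  {"slide": [0, 0, 1.5], "dr": [0, 0, 0], "jaw": 0},
  {"slide": [0, 0, 1.5], "dr": [0, 0, 0], "jaw": 0},
  {"slide": [0, 0, 1.5], "dr": [0, 0, 0], "jaw": 0},
  {"slide": [0, 0, 1.5], "dr": [0, 0, 0], "jaw": 0},
  {"slide": [0, 0, 1.5], "dr": [0, 0, 0], "jaw": 0},
])

```text
clock: 4.1
position: [449.7, 271.8, 39.8]
ee_rot: [0.993, 0.118, 0.0, -0.0]
contact_force: [-1.7, 0.8, 1.2]
gripper_width: 0.1
grasp_force: 1.1
```

```bash
python3 - <<'E'
from h import *
import cv2
s=arm.read_state();print(s['position'],s['contact_force'],s['wrist_torque'],s['joint_efforts'])
b=optics.get_image("side")[160:260,225:330]
cv2.imwrite("pics/p1.png",cv2.resize(b,None,fx=5,fy=5,interpolation=cv2.INTER_CUBIC))
E
```

```text
[449.67805044 271.83686006  39.84302818] [-1.70162903  0.77967867  1.20827639] [ 0.15052252  0.44249599 -0.01804984] [-7.52926860e-01 -3.46838558e+01  1.21633351e+01  2.90322639e+00
  1.25250039e-01 -4.61808922e-04]
```

View pics/p1.png

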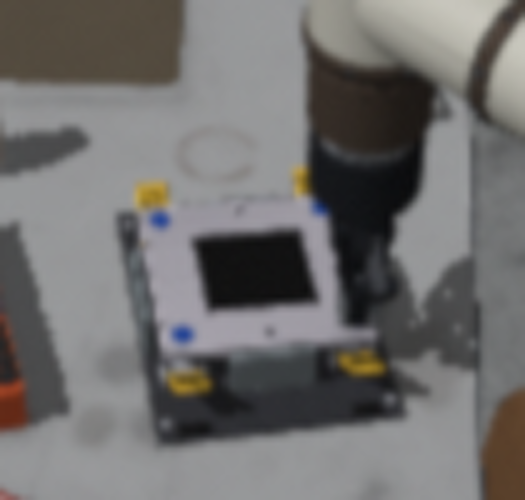

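The fingers are on the near-left dot at (355,325) and hide it. A 4 mm drop is only about 1 px, so this view can't settle it. I'll press a little further.

Request:
step_arm([
  {"slide": [0, 0, 0.5], "dr": [0, 0, 0], "jaw": 0},
  {"slide": [0, 0, 1], "dr": [0, 0, 0], "jaw": 0},
  {"slide": [0, 0, 1.5], "dr": [0, 0, 0], "jaw": 0},
  {"slide": [0, 0, 2], "dr": [0, 0, 0], "jaw": 0},
  {"slide": [0, 0, 2], "dr": [0, 0, 0], "jaw": 0},
  {"slide": [0, 0, 2], "dr": [0, 0, 0], "jaw": 0},
  {"slide": [0, 0, 2], "dr": [0, 0, 0], "jaw": 0},
  {"slide": [0, 0, 2], "dr": [0, 0, 0], "jaw": 0},
])

```text
clock: 5.15
position: [449.7, 271.9, 39.0]
ee_rot: [0.993, 0.119, 0.0, -0.0]
contact_force: [-5.4, 0.1, 10.3]
gripper_width: -0.2
grasp_force: 5.3
```

Stopped at 39.0 with 10 N, about 5 mm below the nominal top. This is probably the short corner, but I'll press corner 2 to compare and rule out a height offset.

Request:
step_arm([
  {"slide": [0, 0, -20], "dr": [0, 0, 0], "jaw": 0},
  {"slide": [0, 0, -20], "dr": [0, 0, 0], "jaw": 0},
  {"slide": [0, 55, -20], "dr": [0, 0, 0], "jaw": 0},
  {"slide": [0, 110, -20], "dr": [0, 0, 0], "jaw": 0},
  {"slide": [0, 110, -12], "dr": [0, 0, 0], "jaw": 0},
  {"slide": [0, 110, -8], "dr": [0, 0, 0], "jaw": 0},
  {"slide": [0, 110, -7.5], "dr": [0, 0, 0], "jaw": 0},
  {"slide": [0, 110, -7.5], "dr": [0, 0, 0], "jaw": 0},
])

```text
clock: 6.15
position: [475.4, 165.8, 45.2]
ee_rot: [0.993, 0.119, 0.0, 0.0]
contact_force: [0.6, -0.6, -0.3]
gripper_width: -0.2
grasp_force: 0.0
```

Request:
step_arm([
  {"slide": [0, 0, 0.5], "dr": [0, 0, 0], "jaw": 0},
  {"slide": [0, 0, 1], "dr": [0, 0, 0], "jaw": 0},
  {"slide": [0, 0, 1.5], "dr": [0, 0, 0], "jaw": 0},
  {"slide": [0, 0, 2], "dr": [0, 0, 0], "jaw": 0},
  {"slide": [0, 0, 2], "dr": [0, 0, 0], "jaw": 0},
  {"slide": [0, 0, 2], "dr": [0, 0, 0], "jaw": 0},
  {"slide": [0, 0, 2], "dr": [0, 0, 0], "jaw": 0},
  {"slide": [0, 0, 2], "dr": [0, 0, 0], "jaw": 0},
])

```text
clock: 7.15
position: [475.5, 165.1, 44.1]
ee_rot: [0.993, 0.118, 0.0, -0.0]
contact_force: [-2.4, -0.1, 5.9]
gripper_width: -0.1
grasp_force: 2.9
```

Corner 2 is firm at 44.1, so corner 3 is the short one. Next I'll press flap 3, at base (-60,+97).

Request:
step_arm([
  {"slide": [0, 0, -22], "dr": [0, 0, 0], "jaw": 0},
  {"slide": [0, 0, -22], "dr": [0, 0, 0], "jaw": 0},
  {"slide": [0, -50, -22], "dr": [0, 0, 0], "jaw": 0},
  {"slide": [0, -100, -22], "dr": [0, 0, 0], "jaw": 0},
  {"slide": [0, -152, -22], "dr": [0, 0, 0], "jaw": 0},
  {"slide": [0, -152, -22], "dr": [0, 0, 0], "jaw": 0},
  {"slide": [0, -152, -14], "dr": [0, 0, 0], "jaw": 0},
  {"slide": [0, -152, -6], "dr": [0, 0, 0], "jaw": 0},
])

```text
clock: 8.15
position: [439.6, 311.2, 48.3]
ee_rot: [0.993, 0.118, -0.001, 0.0]
contact_force: [-0.8, 0.0, -0.1]
gripper_width: 0.2
grasp_force: 0.0
```

```bash
python3 - <<'E'
from h import *
q=(520.78,232.38,.238)
print(pts(q,[[-60,97]]).round(1), arm.read_state()['position'].round(1))
E
```

```text
[[439.6 312.5  44. ]] [439.6 311.2  48.3]
```

Request:
step_arm([
  {"slide": [0, -1, 6], "dr": [0, 0, 0], "jaw": 0},
  {"slide": [0, -1, 10], "dr": [0, 0, 0], "jaw": 0},
  {"slide": [0, -1, 14], "dr": [0, 0, 0], "jaw": 0},
  {"slide": [0, -1, 18], "dr": [0, 0, 0], "jaw": 0},
  {"slide": [0, -1, 22], "dr": [0, 0, 0], "jaw": 0},
  {"slide": [0, -1, 26], "dr": [0, 0, 0], "jaw": 0},
  {"slide": [0, -1, 30], "dr": [0, 0, 0], "jaw": 0},
  {"slide": [0, -1, 33], "dr": [0, 0, 0], "jaw": 0},
])

```text
clock: 9.15
position: [439.8, 314.1, 16.2]
ee_rot: [0.993, 0.118, 0.0, -0.0]
contact_force: [0.5, 1.8, 4.7]
gripper_width: 0.1
grasp_force: 2.2
```

Request:
step_arm([
  {"slide": [0, 0, 1], "dr": [0, 0, 0], "jaw": 0},
  {"slide": [0, 0, 2], "dr": [0, 0, 0], "jaw": 0},
  {"slide": [0, 0, 3], "dr": [0, 0, 0], "jaw": 0},
  {"slide": [0, 0, 4], "dr": [0, 0, 0], "jaw": 0},
  {"slide": [0, 0, 5], "dr": [0, 0, 0], "jaw": 0},
  {"slide": [0, 0, 6], "dr": [0, 0, 0], "jaw": 0},
  {"slide": [0, 0, 6], "dr": [0, 0, 0], "jaw": 0},
  {"slide": [0, 0, 6], "dr": [0, 0, 0], "jaw": 0},
])

```text
clock: 10.15
position: [439.7, 313.9, 11.2]
ee_rot: [0.993, 0.119, 0.0, -0.0]
contact_force: [-1.8, 2.6, 10.4]
gripper_width: -0.2
grasp_force: 5.1
```

Request:
step_arm([
  {"slide": [0, 0, 0.5], "dr": [0, 0, 0], "jaw": 0},
  {"slide": [0, 0, 1], "dr": [0, 0, 0], "jaw": 0},
  {"slide": [0, 0, 1], "dr": [0, 0, 0], "jaw": 0},
  {"slide": [0, 0, 1], "dr": [0, 0, 0], "jaw": 0},
  {"slide": [0, 0, 1], "dr": [0, 0, 0], "jaw": 0},
  {"slide": [0, 0, 1], "dr": [0, 0, 0], "jaw": 0},
  {"slide": [0, 0, 1], "dr": [0, 0, 0], "jaw": 0},
  {"slide": [0, 0, 1], "dr": [0, 0, 0], "jaw": 0},
])

```text
clock: 11.15
position: [439.7, 313.9, 11.1]
ee_rot: [0.993, 0.119, 0.0, -0.0]
contact_force: [-3.3, 2.1, 15.1]
gripper_width: 0.3
grasp_force: 8.0
```

Request:
step_arm([
  {"slide": [0, 0, -30], "dr": [0, 0, 0], "jaw": 0},
  {"slide": [0, 0, -53], "dr": [0, 0, 0], "jaw": 0},
  {"slide": [0, 0, -53], "dr": [0, 0, 0], "jaw": 0},
  {"slide": [0, 43, -53], "dr": [0, 0, 0], "jaw": 0},
  {"slide": [0, 43, -53], "dr": [0, 0, 0], "jaw": 0},
  {"slide": [0, 43, -42], "dr": [0, 0, 0], "jaw": 0},
  {"slide": [0, 43, -38], "dr": [0, 0, 0], "jaw": 0},
  {"slide": [0, 43, -38], "dr": [0, 0, 0], "jaw": 0},
])

```text
clock: 12.15
position: [449.1, 271.8, 46.3]
ee_rot: [0.993, 0.119, -0.001, 0.001]
contact_force: [-0.0, 0.6, 0.3]
gripper_width: -0.2
grasp_force: 0.0
```

Request:
step_arm([
  {"slide": [0, 0, 1], "dr": [0, 0, 0], "jaw": 0},
  {"slide": [0, 0, 1.5], "dr": [0, 0, 0], "jaw": 0},
  {"slide": [0, 0, 2], "dr": [0, 0, 0], "jaw": 0},
  {"slide": [0, 0, 2.5], "dr": [0, 0, 0], "jaw": 0},
  {"slide": [0, 0, 3], "dr": [0, 0, 0], "jaw": 0},
  {"slide": [0, 0, 3.5], "dr": [0, 0, 0], "jaw": 0},
  {"slide": [0, 0, 4], "dr": [0, 0, 0], "jaw": 0},
  {"slide": [0, 0, 4], "dr": [0, 0, 0], "jaw": 0},
])

```text
clock: 13.15
position: [449.6, 271.8, 43.4]
ee_rot: [0.993, 0.118, 0.0, 0.0]
contact_force: [-1.2, 0.1, 1.7]
gripper_width: 0.1
grasp_force: 0.7
```

```bash
python3 - <<'E'
from h import *
import cv2
b=optics.get_image("top")[170:275,175:285]
cv2.imwrite("pics/p2.png",cv2.resize(b,None,fx=5,fy=5,interpolation=cv2.INTER_CUBIC))
s=arm.read_state();print(s['position'],s['contact_force'])
E
```

```text
[449.63294563 271.82029559  43.39943985] [-0.15723014  0.85221225  0.92226958]
```

View pics/p2.png

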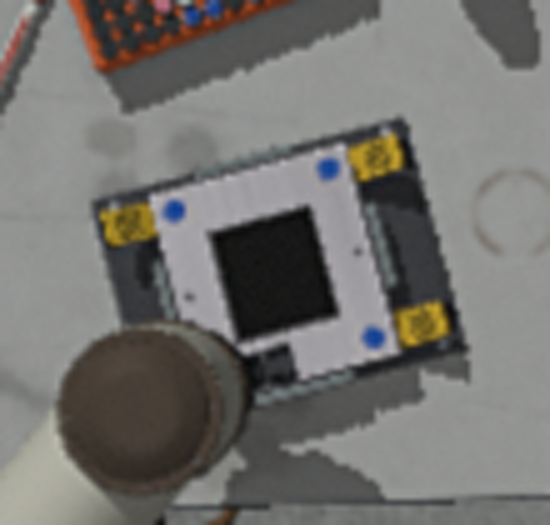

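The arm hides corner 3 at about (215,380). The other three flaps, at (130,222), (377,157) and (423,324), still stand. I'll press on; the corner should stop near 43.

Request:
step_arm([
  {"slide": [0, 0, 0.5], "dr": [0, 0, 0], "jaw": 0},
  {"slide": [0, 0, 1], "dr": [0, 0, 0], "jaw": 0},
  {"slide": [0, 0, 1.5], "dr": [0, 0, 0], "jaw": 0},
  {"slide": [0, 0, 1.8], "dr": [0, 0, 0], "jaw": 0},
  {"slide": [0, 0, 1.8], "dr": [0, 0, 0], "jaw": 0},
  {"slide": [0, 0, 1.8], "dr": [0, 0, 0], "jaw": 0},
  {"slide": [0, 0, 1.8], "dr": [0, 0, 0], "jaw": 0},
  {"slide": [0, 0, 1.8], "dr": [0, 0, 0], "jaw": 0},
])

```text
clock: 14.2
position: [449.6, 271.9, 43.0]
ee_rot: [0.993, 0.119, 0.0, 0.0]
contact_force: [-4.5, -0.7, 10.9]
gripper_width: 0.1
grasp_force: 5.7
```

The corner holds at 43.0 under 10.9 N, where before it sank to 39. Handing in.

```bash
python3 -c "
from bench import arm
s=arm.read_state();print(s['position'],s['contact_force']);print(arm.job_done())"
```

```text
[449.63821221 271.87342253  42.98159854] [-4.5111153  -0.66438799 10.88493318]
the job is handed in; nothing more can be done
None
```

Corner 3 (near left) was the one that rocked. I pressed its flap flat and left the other three standing, and handed in while pushing that corner with about 11 N, where it held at 43 mm instead of sinking to 39; corners 0 and 1 were not pressed.

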